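Roll a sample canister into the label reader and start it

TASK

With the fingertips, push the canister that lies on the counter so that it rolls up the reader's ramp and comes to rest in the V groove, roughly centred along it; do not grasp it and never lift or carry it. Only then, with the canister lying in the groove, press the round key on top of the reader all the way down and let it go. Leave the jar, the beaker and the bin where they stand.

Things in the scene. Friction and masses are not known exactly. Their poses are not given: they have to be found in the camera images.
- canister: closed white transport canister with a flush grey cap: a plain cylinder 44 mm in diameter, 120 mm long, about 0.2 kg, lying on its side. Origin at its middle, 22 mm above the counter; its y axis runs along the cylinder. Slick plastic; it rolls easily. It starts 130 to 200 mm from the groove on the ramp side, up to 15 mm off its middle and 0.2 rad out of line, with clear counter between
- reader: white label reader (metal ramp) fixed to the counter, 150 mm wide along y. Origin on the counter below the middle of its V groove; x is level and points from ramp to housing (the way the canister rolls), y along the groove, z up. A flat ramp climbs from the counter at x = -64 mm to a crest 12 mm high at x = -16 mm; then the groove; then a housing 50 mm high from x = 34 to 84 mm
- groove (a point): where the canister's middle lies when it rests in the reader's V groove, half-way along it: 28.4 mm above the reader's origin; axes as the reader's. The groove's sides slope 30 degrees from level; its bottom line is 3 mm above the counter at the reader's x = 0; its far side climbs to the housing, 23 mm high
- key_top (a point): centre of the top face of the round key (26 mm in diameter) on the housing, at x = 59 mm, y = -35 mm in the reader's axes
- key (a joint): how far the key is pressed down, in m: 0 up, 0.006 fully down; a spring pushes it up, 4 N fully down
- jar: closed jar standing on the counter, 56 mm in diameter, 70 mm high; origin at the centre of its underside. To be left alone
- beaker: open glass beaker standing on the counter, 60 mm in diameter, 75 mm high; origin at the centre of its underside. To be left alone
- bin: clear open storage bin, 110 by 200 by 85 mm high, with a round wooden handle on its -x side that reaches 73 mm from its middle; origin at the centre of its underside. To be left alone
There are look-alikes about, which are no part of the job. What is meant by the canister is not purple, and is the smaller of those in its own colour.

How it is judged:
By the outcome, as a careful person would: the job done as asked, in the order asked, and still so for the second after the job is handed in, with the robot touching nothing.
It also fails if it takes over 48 s, if anything falls off the work surface, if the arm or the gripper's body presses on something with over 40 N, if the wrist force passes 120 N, or if a joint passes its speed limit or range.

ROBOT

A 6-joint arm with a two-finger parallel gripper is mounted at the origin on the work surface. World frame = base frame: x ahead of the robot, y to its left, z up, the work surface at z = 0. Lengths are in m, angles in rad, forces in N, time in s.
With the tool pointing down it reaches from about 0.425 to 1.125 m from the base axis. Payload 14.9 kg.
Tool frame: the origin (TCP) lies between the finger pads; the fingertips stand ahead of it and the grasp point (between the pads) lies 5 mm behind it (arm.tips_ahead is the z of the fingertips in the tool frame, in m); z points along the fingers, y is the line along which they close (so a half turn about z gives the same grasp; the last joint's range is limited). The gripper opens to 91 mm and grips with 3 to 60 N. Pads are 32 mm wide; open, the fingers measure 118 mm over their backs; the gripper's body (76 mm by 178 mm) begins 60 mm behind the grasp point.
Start: joints at [-1.172, 0.379, 1.734, -0, 1.028, -0.033], TCP at [0.293, -0.636, 0.228] pointing down, gripper open.
Joint ranges: [-2.77, 2.77], [-0.74, 2.19], [0, 2.66], [-1.06, 4.2], [0.31, 2.87], [-3.08, 3.08]. Speed limits (rad/s): [1.89, 1.89, 2.39, 3.14, 3.14, 3.14].

INTERFACE

Orientations are given as a unit quaternion [x, y, z, w].
In Python, from plant import telemetry, viewer, job, arm gives the robot as it stands.
- The arm moves only by the tool apply_moves, never from a script. Its argument "increments" is a list of rows, each a list of 7 numbers: the shift along the world's x, y, z in cm, then the turn, a rotation vector about the world's x, y, z in rad, then the opening in per cent of the stroke, from 0 (shut) to 100 (fully open). In form: [[dx, dy, dz, wx, wy, wz, gripper], ...]. A call has 1 to 12 rows; each row shifts and turns the commanded pose from where the row before left it; what a row does not reach is not made up. A row lasts 1/10 s, in which the tool goes at most 50 mm and 8.59 degrees, less where a joint would pass 70% of its speed; a pose out of reach is approached as far as the arm can. A call with a gripper value outside its range is refused whole. The fingers move at their own pace and stop on an object; "squeeze" is the grip in N (left out, the last holds). Time passes only in rows, so rows that do not move let the fingers close. It gives the time, the measured TCP pose, the force, the opening and the grip force at its end, in the units of the state.
- telemetry.observe(): the state, without advancing time (a new reading comes with each control period).
- viewer.grab_frame(name): name is "scene" or "top" or "wrist"; returns the picture (384x512x3 uint8, red, green, blue); there is no depth.
- viewer.camera_info(name): a dict with "fx", "fy", "cx", "cy" (pixels), "xyz" and "orientation" of the camera in the world. Camera axes: x right, y down, z forward; pixel columns grow to the right and rows downward; lengths in m; the calibration is good to about 2 mm. The wrist camera is an equidistant fisheye: a pixel r from the principal point sees the ray r / f radians off the axis. A picture is of the moment at which its call begins: read the wrist's pose just before it. camera_info takes no time and is no camera call; for the wrist camera it gives the pose at the moment of the call.
- job.hand_in(): hands the job in; it is judged then, once.
Trained networks look in the newest picture that a camera, given by its name, has taken for a name from the list of things; names that differ only in an ending like _2 or _b are one class to them, and where a whole thing is asked for, a point or a joint stands for the part that bears it (a point fixed in the world has none). Each returns a list of dicts, best first, with "p" (0 to 1); they miss things now and then, are a little off and sometimes report something else, mostly with a low value. They report only what shows in the picture. A call takes as long as a camera call. They do not tell look-alikes from the thing itself.
- viewer.boxes_of(camera, target): "centre" ([column, row] in pixels, amid what is visible of it).
- viewer.silhouettes(camera, target): "mask" (384x512 bool, what is visible of it) and "centre" ([column, row] in pixels, amid what is visible of it).
The state is a dict: "time_s": time; "q": joint angles; "joint_vel": joint speeds; "joint_efforts": joint torques, N m; "tool_pos": TCP position; "tool_rot": TCP orientation; "contact_force": force on the tool from outside, world axes, zero at the start; "moment": the same for the moment, N m; "width": opening from 0.0 (shut) to 1.0 (fully open); "finger_force": force on a finger pad.
Only numpy, scipy, OpenCV 4.12 (cv2) and the standard library are available. Lean on these libraries where they do the work, as an engineer would, in place of code of your own. Each camera call takes 0.05 s, during which the arm holds its last target. There are 200 camera calls.

## Working session

There is one attempt and no reset: what is moved stays moved. The work goes in short steps, Python scripts to look and compute and a tool call to move; the robot and the scene stay as the last step left them, time stands still between calls to the robot, and variables do not carry over. Pictures are saved under pics/ and viewed, at most 10 in all, crops included, and the job is handed in when it is done.

Besides the shell and the picture viewer there is one more tool, called after "Call:" in YAML: its name, and indented under it one key for each argument. apply_moves: Moves the arm, as the interface text tells. Its arguments: {"type":"object","properties":{"increments":{"type":"array","items":{"type":"array","items":{"type":"number"}}},"squeeze":{"type":"number"}},"required":["increments"]}

```bash
ls; mkdir -p pics; python3 - <<'E'
from plant import telemetry, viewer, job, arm
import cv2,numpy as np
print(arm.tips_ahead, telemetry.observe())
ims=[]
for n in("scene","top"):
    im=viewer.grab_frame(n);ims.append(im)
    print(n,viewer.camera_info(n))
    for t in("canister","reader","key_top","jar","beaker","bin"):
        print(t,[(round(d["p"],2),np.round(d["centre"]).tolist()) for d in viewer.boxes_of(n,t)])
o=cv2.resize(np.vstack(ims)[:,:,::-1],(448,600)) if 0 else None
cv2.imwrite("pics/s.png",ims[0][:,:,::-1]);cv2.imwrite("pics/t.png",ims[1][:,:,::-1])
E
```

```text
pics
0.014 {'time_s': 0.0, 'q': array([-1.17231745e+00,  3.79421801e-01,  1.73471859e+00,  2.78337100e-05,
        1.02847653e+00, -3.32843222e-02]), 'joint_vel': array([ 0.00141019,  0.00094349, -0.0009164 ,  0.00065255, -0.0011514 ,
       -0.00011699]), 'joint_efforts': array([-9.31089962e-04, -7.63729620e+01, -4.34375596e+01,  6.49417285e-02,
        4.24447982e-02, -8.17138834e-05]), 'tool_pos': array([ 0.29280921, -0.63544203,  0.22730979]), 'tool_rot': array([ 9.76789340e-01,  2.14201595e-01, -8.12767865e-05, -5.05781053e-04]), 'contact_force': array([-0.65166756,  0.52525072,  0.63005009]), 'moment': array([-0.00722049, -0.02388476,  0.05393855]), 'finger_force': 0.0, 'width': 0.9997508462631621}
scene {'fx': 390.3655793688214, 'fy': 390.3655793688214, 'cx': 258.5054045836479, 'cy': 188.62371013086963, 'xyz': array([ 0.909519  , -0.28704905,  0.68145544]), 'orientation': array([ 0.88069619,  0.29456908, -0.11174578, -0.35371762])}
canister [(0.95, [218.0, 272.0]), (0.86, [270.0, 345.0]), (0.76, [119.0, 260.0])]
reader [(0.6, [263.0, 218.0])]
key_top []
jar [(0.9, [199.0, 184.0])]
beaker [(0.89, [315.0, 273.0])]
bin [(0.56, [308.0, 143.0])]
top {'fx': 475.6973686390396, 'fy': 475.6973686390396, 'cx': 263.9997383393872, 'cy': 191.5546148335611, 'xyz': array([0.33690828, 0.15546386, 1.23561247]), 'orientation': array([ 0.74330478, -0.66018914,  0.07038947, -0.08181456])}
canister [(0.74, [365.0, 141.0]), (0.64, [375.0, 266.0]), (0.59, [336.0, 199.0]), (0.21, [312.0, 132.0])]
reader [(0.8, [273.0, 199.0])]
key_top []
jar [(0.87, [278.0, 258.0])]
beaker [(0.9, [313.0, 131.0])]
bin [(0.87, [178.0, 200.0])]
```

View pics/s.png

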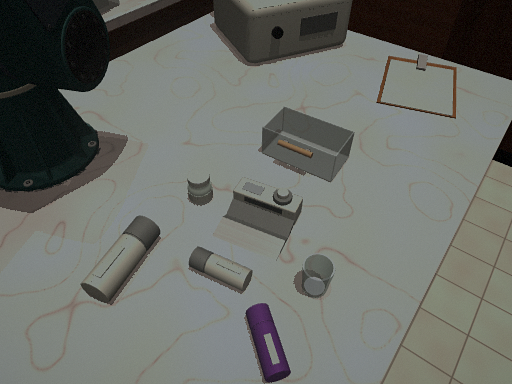

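View pics/t.png

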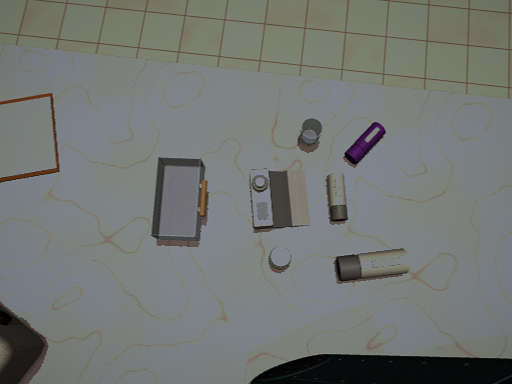

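The scene shows the small white canister at (220,269) in scene and (337,198) in top. The big white one is at (372,264) in top and the purple one at (365,143). The reader's key is at (283,194) in scene and (260,182) in top. I'll fit the known shapes to the masks in both views.

```bash
cat > h.py <<'E'
import numpy as np,cv2
from scipy.spatial.transform import Rotation as R
from scipy.optimize import minimize
from plant import telemetry, viewer, job, arm
def proj(ci,P):
    p=(np.asarray(P)-ci["xyz"])@R.from_quat(ci["orientation"]).as_matrix()
    return np.c_[ci["fx"]*p[:,0]/p[:,2]+ci["cx"],ci["fy"]*p[:,1]/p[:,2]+ci["cy"]]
def ground(ci,uv,z):
    d=R.from_quat(ci["orientation"]).as_matrix()@[(uv[0]-ci["cx"])/ci["fx"],(uv[1]-ci["cy"])/ci["fy"],1]
    return ci["xyz"]+d*(z-ci["xyz"][2])/d[2]
def prism(prof,w):return np.array([[x,s*w/2,z] for x,z in prof for s in(-1,1)])
a=np.linspace(0,2*np.pi,24,endpoint=False)
CAN=[prism(np.c_[.022*np.cos(a),.022*np.sin(a)],.12)]
RD=[prism(p,.15) for p in([(-.064,0),(-.016,.012),(-.016,0)],[(-.016,0),(-.016,.012),(0,.003),(0,0)],[(0,0),(0,.003),(.034,.023),(.034,0)],[(.034,0),(.034,.05),(.084,.05),(.084,0)])]
def render(ci,pieces,q,S=4):
    m=np.zeros((384*S,512*S),np.uint8)
    Rz=R.from_euler("z",q[3]).as_matrix()
    for p in pieces:
        uv=proj(ci,p@Rz.T+q[:3])
        cv2.fillConvexPoly(m,cv2.convexHull(np.round((uv+.5)*S-.5).astype(np.int32)),255)
    return cv2.resize(m,(512,384),interpolation=cv2.INTER_AREA)/255.
def fit(cis,masks,pieces,q0):
    def f(q):
        e=0
        for c,m in zip(cis,masks):
            r=render(c,pieces,q);e+=np.abs(r-m).sum()/m.sum()
        return e
    best=None
    for k in range(2):
        s=np.vstack([q0]+[np.array(q0)+np.eye(4)[i]*[.015,.015,.01,.15][i] for i in range(4)])
        o=minimize(f,q0,method="Nelder-Mead",options=dict(initial_simplex=s,maxiter=150,xatol=1e-4,fatol=1e-4));q0=o.x
    return o.x,o.fun
E
python3 - <<'E'
from h import *
cis=[viewer.camera_info(n) for n in("scene","top")]
for t,px,pieces,z in(("canister",[(220,269),(337,198)],CAN,.022),("reader",[(263,218),(276,199)],RD,0)):
    ms=[]
    for n,p in zip(("scene","top"),px):
        viewer.grab_frame(n); L=viewer.silhouettes(n,t)
        d=min(L,key=lambda d:np.hypot(*(np.array(d["centre"])-p)));ms.append(d["mask"].astype(float));print(t,n,d["p"],d["centre"],d["mask"].sum())
    g=ground(cis[1],px[1],.022)
    best=None
    for yaw in(np.arange(0,2*np.pi,np.pi/2) if t=="reader" else [0,np.pi/2]):
        x,e=fit(cis,ms,pieces,[g[0],g[1],z,yaw+.05]); print(t,np.round(x,4),round(e,3))
c=cis[0]
print("key",ground(cis[1],(260,182),.06),ground(cis[0],(283,192),.06),"jar",ground(cis[1],(280,258),.07),"beaker",ground(cis[1],(311,132),.05),"big",ground(cis[1],(372,264),.03),"purp",ground(cis[1],(365,143),.022))
E
```

```text
canister scene 0.87 [216.3, 269.5] 1485
canister top 0.75 [335.3, 198.8] 800
canister [ 0.6084  0.0025  0.024  -1.4005] 0.106
canister [0.6085 0.0024 0.0237 1.7407] 0.106
reader scene 0.84 [259.3, 218.2] 4672
reader top 0.65 [274.6, 195.5] 3252
reader [0.5792 0.1486 0.003  0.1915] 0.23
reader [5.9270e-01 1.4050e-01 1.2000e-03 1.7757e+00] 0.052
reader [6.0170e-01 1.5380e-01 1.3000e-03 3.3437e+00] 0.254
reader [5.8800e-01 1.6250e-01 1.1000e-03 4.9071e+00] 0.362
key [0.61637868 0.20303005 0.06      ] [0.61061688 0.21497979 0.06      ] jar [0.43088406 0.13142411 0.07      ] beaker [0.76838469 0.08679172 0.05      ] big [ 0.44651209 -0.10024648  0.03      ] purp [ 0.76468665 -0.06097621  0.022     ]
```

Call:
apply_moves:
  increments:
    - [1.6,2.9,-0.2,0,0,0.062,60]
    - [1.6,2.9,-0.2,0,0,0.062,60]
    - [1.6,2.9,-0.2,0,0,0.062,60]
    - [1.6,2.9,-0.2,0,0,0.062,60]
    - [1.6,2.9,-0.2,0,0,0.062,60]
    - [1.6,2.9,-0.2,0,0,0.062,60]
    - [1.6,2.9,-0.2,0,0,0.062,60]
    - [1.6,2.9,-0.2,0,0,0.062,60]
    - [1.6,2.9,-0.2,0,0,0.062,60]
    - [1.6,2.9,-0.2,0,0,0.062,60]

```text
time_s: 2.1
tool_pos: [0.4535, -0.3446, 0.208]
tool_rot: [0.864, 0.503, 0.0, 0.0]
contact_force: [0.5, 0.1, 0.7]
width: 0.595
finger_force: 0.0
```

Call:
apply_moves:
  increments:
    - [1.6,2.9,-0.2,0,0,0.062,60]
    - [1.6,2.9,-0.2,0,0,0.062,60]
    - [1.6,2.9,-0.2,0,0,0.062,60]
    - [1.6,2.9,-0.2,0,0,0.062,60]
    - [1.6,2.9,-0.2,0,0,0.062,60]
    - [1.6,2.9,-0.2,0,0,0.062,60]
    - [1.6,2.9,-0.2,0,0,0.062,60]
    - [1.6,2.7,-0.2,0,0,0.062,60]
    - [1.6,2.4,-0.2,0,0,0.062,60]
    - [1.6,2.0,-0.2,0,0,0.062,60]
    - [0,0,0,0,0,0,60]

```text
time_s: 3.2
tool_pos: [0.6143, -0.0698, 0.1879]
tool_rot: [0.669, 0.743, 0.0, 0.0]
contact_force: [0.5, -0.9, 0.7]
width: 0.6
finger_force: 0.0
```

```bash
python3 - <<'E'
from h import *
s=telemetry.observe();print(s["time_s"],s["tool_pos"],R.from_quat(s["tool_rot"]).as_matrix().round(3).tolist(),s["width"])
im=viewer.grab_frame("wrist");cv2.imwrite("pics/w1.png",im[:,:,::-1])
ci=viewer.camera_info("wrist");print(ci)
for t in("canister","key_top","reader"):
    print(t,[(round(d["p"],2),np.round(d["centre"]).tolist()) for d in viewer.boxes_of("wrist",t)])
E
```

```text
3.2 [ 0.61431951 -0.06981415  0.18786097] [[-0.105, 0.994, 0.001], [0.994, 0.105, 0.0], [0.0, 0.001, -1.0]] 0.59992013543375
{'fx': 297.3186396354542, 'fy': 297.3186396354542, 'cx': 251.5593113714022, 'cy': 189.69357115462125, 'xyz': array([0.60554032, 0.00091461, 0.34567145]), 'orientation': array([0.99008299, 0.05078434, 0.0069621 , 0.13079816])}
canister [(0.81, [373.0, 181.0]), (0.65, [103.0, 170.0]), (0.61, [251.0, 112.0])]
key_top []
reader [(0.59, [248.0, 25.0])]
```

View pics/w1.png

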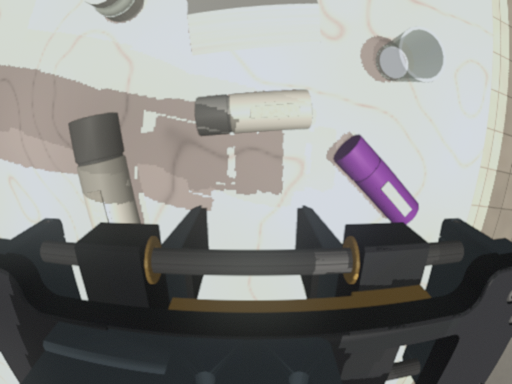

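The wrist view shows the canister from (196,115) to (312,109), centred about (254,112). The ramp's near-left corner is at about (190,53), and the purple look-alike is clear on the right.

```bash
cat >> h.py <<'E'
def fish(ci,uv,z):
    v=np.array([uv[0]-ci["cx"],uv[1]-ci["cy"]]);r=np.hypot(*v);t=r/ci["fx"]
    d=R.from_quat(ci["orientation"]).as_matrix()@np.r_[v/r*np.sin(t),np.cos(t)]
    return ci["xyz"]+d*(z-ci["xyz"][2])/d[2]
RX=np.array([.5927,.1405]);RY=1.7757
def toreader(p):return R.from_euler("z",-RY).apply(np.r_[np.asarray(p)[:2]-RX,0])[:2]
E
python3 - <<'E'
from h import *
viewer.grab_frame("wrist");ci=viewer.camera_info("wrist")
L=viewer.silhouettes("wrist","canister");d=min(L,key=lambda d:np.hypot(*(np.array(d["centre"])-[253,112])))
m=d["mask"];print(d["centre"],m.sum())
pts=np.argwhere(m)[:,::-1]
W=np.array([fish(ci,p,.026)[:2] for p in pts])
c,s,a=cv2.minAreaRect(W.astype(np.float32)); print("rect",c,s,a, "reader frame",toreader(c))
w,v=np.linalg.eigh(np.cov(W.T));ax=v[:,1];print("axis yaw",np.arctan2(ax[1],ax[0])%np.pi,"std",np.sqrt(w)*12**.5)
print("corner",toreader(fish(ci,(190,53),0)))
E
```

```text
[373.0, 178.1] 3519
rect (0.7661218047142029, -0.06057310849428177) (0.04396969825029373, 0.13817521929740906) 53.471282958984375 reader frame [-0.23215341 -0.128881  ]
axis yaw 2.517345664341648 std [0.04254979 0.13242992]
corner [-0.06224341  0.08026535]
```

```bash
python3 - <<'E'
from h import *
ci=viewer.camera_info("wrist")
a=fish(ci,(197,115),.022);b=fish(ci,(311,110),.022);c=(a+b)/2
print(a,b,np.linalg.norm(a-b),c,toreader(c),"yaw x-dir",np.arctan2(*(b-a)[1::-1])+np.pi/2)
for _ in range(2):
    viewer.grab_frame("wrist")
    for d in viewer.silhouettes("wrist","canister"):
        if abs(d["centre"][0]-253)<20:
            W=np.array([fish(ci,p,.026)[:2] for p in np.argwhere(d["mask"])[:,::-1]]);w,v=np.linalg.eigh(np.cov(W.T));ax=v[:,1]
            print(d["centre"],cv2.minAreaRect(W.astype(np.float32)),toreader(W.mean(0)),np.arctan2(ax[1],ax[0])%np.pi-np.pi/2)
E
```

```text
[ 0.54616668 -0.00939437  0.022     ] [0.66927262 0.00863678 0.022     ] 0.12441943661675826 [ 6.07719648e-01 -3.78794118e-04  2.20000000e-02] [-0.14098778  0.01395956] yaw x-dir 1.7162307755216288
[254.7, 108.8] ((0.6078416109085083, 0.0022601820528507233), (0.12604883313179016, 0.04369666799902916), 9.882948875427246) [-0.13859375  0.01300033] -1.3946699638471967
[254.9, 107.0] ((0.6081944704055786, 0.0021309666335582733), (0.1247134581208229, 0.044282905757427216), 10.372442245483398) [-0.13872764  0.01306801] -1.3908587787833362
```

Call:
apply_moves:
  increments:
    - [0,0,-3,0,0,-0.01,60]
    - [0,0,-3,0,0,-0.01,60]
    - [0,0,-3,0,0,0,60]
    - [0,0,-3,0,0,0,60]
    - [0,0,-2,0,0,0,60]
    - [0,0,-1.2,0,0,0,60]
    - [0,0,-0.7,0,0,0,60]
    - [0,0,0,0,0,0,60]
    - [-0.1,1.0,0,0,0,0,60]
    - [-0.1,1.0,0,0,0,0,60]
    - [-0.05,0.5,0,0,0,0,60]

```text
time_s: 4.8
tool_pos: [0.6107, -0.0456, 0.0297]
tool_rot: [0.678, 0.735, 0.0, 0.0]
contact_force: [0.1, -0.5, 0.6]
width: 0.597
finger_force: 0.0
```

Call:
apply_moves:
  increments:
    - [-0.03,0.3,0,0,0,0,60]
    - [-0.03,0.3,0,0,0,0,60]
    - [-0.03,0.3,0,0,0,0,60]
    - [-0.03,0.3,0,0,0,0,60]
    - [-0.04,0.4,0,0,0,0,60]
    - [-0.04,0.4,0,0,0,0,60]
    - [-0.04,0.4,0,0,0,0,60]
    - [-0.04,0.4,0,0,0,0,60]
    - [-0.04,0.4,0,0,0,0,60]
    - [-0.04,0.4,0,0,0,0,60]
    - [-0.02,0.2,0,0,0,0,60]
    - [0,0,0,0,0,0,60]

```text
time_s: 6.0
tool_pos: [0.6066, -0.0085, 0.0289]
tool_rot: [0.678, 0.735, -0.0, -0.0]
contact_force: [0.9, -0.1, -0.7]
width: 0.601
finger_force: 0.0
```

```bash
cat >> h.py <<'E'
def canfit(g=None):
    s=telemetry.observe();print("t",s["time_s"],"tcp",s["tool_pos"].round(4),"reader",toreader(s["tool_pos"]).round(4),"F",s["contact_force"].round(1))
    viewer.grab_frame("wrist");ci=viewer.camera_info("wrist")
    for d in viewer.silhouettes("wrist","canister"):
        W=np.array([fish(ci,p,.026)[:2] for p in np.argwhere(d["mask"])[:,::-1]]);r=cv2.minAreaRect(W.astype(np.float32))
        print("wrist",round(d["p"],2),d["centre"],"reader",toreader(r[0]).round(4),np.round(r[1],3),round(r[2],1))
    cs=[];ms=[]
    for n in("scene","top"):
        im=viewer.grab_frame(n);cv2.imwrite(f"pics/{n}_{int(s['time_s']*10)}.png",im[:,:,::-1])
        ci=viewer.camera_info(n)
        print(n,[(round(d["p"],2),d["centre"],toreader(ground(ci,d["centre"],.03)).round(3).tolist()) for d in viewer.boxes_of(n,"canister")])
E
python3 - <<'E'
from h import *
canfit()
im=viewer.grab_frame("wrist");cv2.imwrite("pics/w2.png",im[:,:,::-1])
E
```

```text
t 6.0 tcp [ 0.6066 -0.0085  0.0289] reader [-0.1487  0.0167] F [ 0.9 -0.1 -0.7]
wrist 0.81 [18.3, 219.6] reader [-0.1241  0.1895] [0.06 0.02] 17.9
wrist 0.74 [247.2, 156.4] reader [-0.1027  0.0128] [0.134 0.044] 10.1
wrist 0.64 [423.2, 276.6] reader [-0.1902 -0.1032] [0.008 0.041] 11.4
scene [(0.84, [268.3, 341.3], [-0.232, -0.133]), (0.65, [118.3, 261.0], [-0.213, 0.196]), (0.52, [225.6, 252.2], [-0.105, 0.017])]
top [(0.94, [368.9, 137.5], [-0.243, -0.139]), (0.74, [321.8, 203.0], [-0.098, 0.026])]
```

View pics/w2.png

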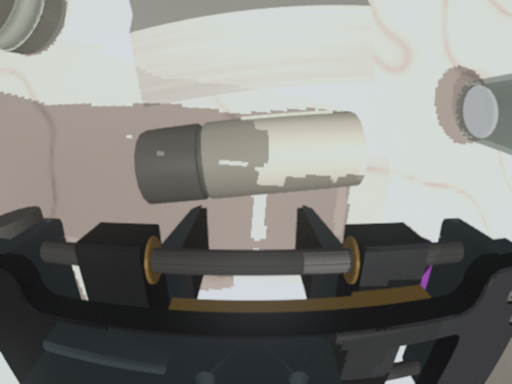

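The canister is at reader (-103, +13) mm and has kept its own heading, about -0.03 rad. I'll yaw the fingers more to steer it to the middle.

Call:
apply_moves:
  increments:
    - [0,0.2,0,0,0,-0.05,60]
    - [0,0.2,0,0,0,-0.05,60]
    - [0,0.25,0,0,0,-0.02,60]
    - [0,0.25,0,0,0,0,60]
    - [0,0.25,0,0,0,0,60]
    - [0,0.25,0,0,0,0,60]
    - [0,0.25,0,0,0,0,60]
    - [0,0.25,0,0,0,0,60]
    - [0,0.25,0,0,0,0,60]
    - [0,0.25,0,0,0,0,60]

```text
time_s: 7.35
tool_pos: [0.6067, 0.0154, 0.0289]
tool_rot: [0.721, 0.693, 0.0, -0.0]
contact_force: [0.3, -0.5, 0.1]
width: 0.599
finger_force: 0.1
```

```bash
python3 - <<'E'
from h import *
canfit()
im=viewer.grab_frame("wrist");cv2.imwrite("pics/w3.png",im[:,:,::-1])
E
```

```text
t 7.35 tcp [0.6067 0.0154 0.0289] reader [-0.1253  0.0118] F [ 0.3 -0.5  0.1]
wrist 0.62 [235.6, 158.6] reader [-0.0793  0.0133] [0.135 0.045] 9.6
scene [(0.9, [269.4, 341.3], [-0.231, -0.134]), (0.67, [120.6, 260.4], [-0.21, 0.193]), (0.65, [234.3, 242.0], [-0.076, 0.013])]
top [(0.7, [367.2, 141.4], [-0.237, -0.129]), (0.68, [310.8, 199.0], [-0.071, 0.013])]
```

View pics/w3.png

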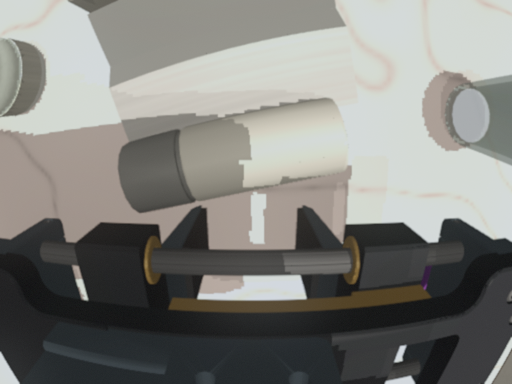

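Call:
apply_moves:
  increments:
    - [0,0.3,0,0,0,0,60]
    - [0,0.3,0,0,0,0,60]
    - [0,0.3,0,0,0,0,60]
    - [0,0.3,0,0,0,0,60]
    - [0,0.3,0,0,0,0,60]
    - [0,0.3,0,0,0,0,60]
    - [0,0.3,0,0,0,0,60]
    - [0,0.3,0,0,0,0,60]
    - [0,0.3,0,0,0,0,60]
    - [0,0.3,0,0,0,0,60]
    - [0,0.3,0,0,0,0,60]
    - [0,0.3,0,0,0,0,60]

```text
time_s: 8.9
tool_pos: [0.6066, 0.0515, 0.0289]
tool_rot: [0.721, 0.693, -0.0, -0.0]
contact_force: [0.3, -2.2, 1.0]
width: 0.599
finger_force: 1.1
```

```bash
python3 - <<'E'
from h import *
canfit()
im=viewer.grab_frame("wrist");cv2.imwrite("pics/w4.png",im[:,:,::-1])
E
```

```text
t 8.9 tcp [0.6066 0.0515 0.0289] reader [-0.09    0.0045] F [ 0.3 -2.2  1. ]
wrist 0.71 [226.0, 166.3] reader [-0.0466  0.0114] [0.14  0.046] 5.0
scene [(0.94, [117.5, 259.7], [-0.211, 0.199]), (0.56, [269.9, 343.5], [-0.234, -0.137]), (0.39, [240.4, 232.1], [-0.048, 0.013])]
top [(0.63, [373.0, 137.8], [-0.253, -0.137]), (0.61, [297.2, 203.6], [-0.035, 0.022])]
```

View pics/w4.png

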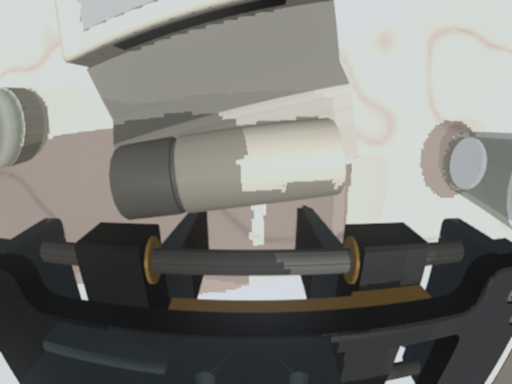

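Call:
apply_moves:
  increments:
    - [0,0.3,0,0,0,0,60]
    - [0,0.3,0,0,0,0,60]
    - [0,0.3,0,0,0,0,60]
    - [0,0.3,0,0,0,0,60]
    - [0,0.3,0,0,0,0,60]
    - [0,0.3,0,0,0,0,60]
    - [0,0.3,0,0,0,0.03,60]
    - [0,0.3,0,0,0,0.05,60]
    - [0,0.2,0,0,0,0.05,60]
    - [0,0.2,0,0,0,0.05,60]

```text
time_s: 10.25
tool_pos: [0.6067, 0.0796, 0.0289]
tool_rot: [0.654, 0.756, 0.0, 0.0]
contact_force: [1.0, -0.7, 0.5]
width: 0.602
finger_force: 0.7
```

```bash
python3 - <<'E'
from h import *
canfit()
E
```

```text
t 10.25 tcp [0.6067 0.0796 0.0289] reader [-0.0625 -0.0013] F [ 1.  -0.7  0.5]
wrist 0.69 [238.1, 173.7] reader [-0.026   0.0087] [0.145 0.049] 8.5
wrist 0.67 [395.5, 383.0] reader [-0.2168 -0.1243] [0.023 0.061] 42.3
scene [(0.84, [119.8, 257.4], [-0.205, 0.198]), (0.63, [245.0, 227.9], [-0.034, 0.009])]
top [(0.67, [368.8, 140.9], [-0.241, -0.13]), (0.61, [285.6, 200.7], [-0.006, 0.012])]
```

Call:
apply_moves:
  increments:
    - [-0.04,0.2,0,0,0,0.015,60]
    - [-0.04,0.2,0,0,0,0.015,60]
    - [-0.04,0.2,0,0,0,0,60]
    - [-0.04,0.2,0,0,0,0,60]
    - [-0.04,0.2,0,0,0,0,60]
    - [-0.04,0.2,0,0,0,0,60]
    - [0,0,0,0,0,0,60]
    - [0,0,0,0,0,0,60]

```text
time_s: 11.35
tool_pos: [0.6042, 0.0913, 0.0289]
tool_rot: [0.644, 0.765, -0.0, -0.0]
contact_force: [-0.2, -0.8, 0.2]
width: 0.599
finger_force: 0.0
```

```bash
python3 - <<'E'
from h import *
canfit()
im=viewer.grab_frame("wrist");cv2.imwrite("pics/w5.png",im[:,:,::-1])
E
```

```text
t 11.35 tcp [0.6042 0.0913 0.0289] reader [-0.0505 -0.0013] F [-0.2 -0.8  0.2]
wrist 0.79 [234.6, 151.4] reader [-0.0001  0.008 ] [0.141 0.045] 11.5
scene [(0.68, [119.6, 260.7], [-0.211, 0.194]), (0.67, [266.9, 344.2], [-0.238, -0.133]), (0.61, [246.7, 222.1], [-0.019, 0.013])]
top [(0.88, [280.0, 199.0], [0.008, 0.006]), (0.62, [366.0, 142.2], [-0.233, -0.127]), (0.51, [404.1, 256.0], [-0.289, 0.179])]
```

View pics/w5.png

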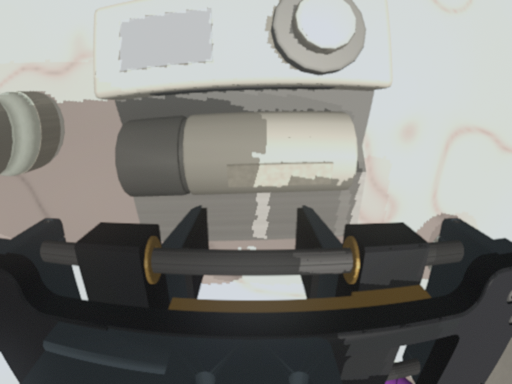

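It lies in the groove: canister ends at (117,157) and (357,150), housing top front edge from (96,97) to (388,88). Next I'll measure how well it is centred, using same-height points.

```bash
python3 - <<'E'
from h import *
ci=viewer.camera_info("wrist")
for p,z in(((117,157),.05),((357,150),.05),((96,97),.05),((388,88),.05),((326,22),.058)):
    w=fish(ci,p,z);print(p,w.round(4),toreader(w).round(4))
cs=[viewer.camera_info(n) for n in("scene","top")];ms=[]
for n,p in(("scene",(247,222)),("top",(280,199))):
    viewer.grab_frame(n);L=viewer.silhouettes(n,"canister")
    d=min(L,key=lambda d:np.hypot(*(np.array(d["centre"])-p)));ms.append(d["mask"].astype(float));print(n,d["centre"],d["mask"].sum())
for i in(0,1):
    pass
x,e=fit(cs,ms,CAN,[.593,.14,.028,RY]);print(x,e,toreader(x),x[3]-RY)
x,e=fit(cs[1:],ms[1:],CAN,[.593,.14,.028,RY]);print(x,e,toreader(x),x[3]-RY)
E
```

```text
(117, 157) [0.5288 0.1312 0.05  ] [0.0039 0.0644]
(357, 150) [0.6445 0.1542 0.05  ] [ 0.0029 -0.0535]
(96, 97) [0.5133 0.1599 0.05  ] [0.0352 0.0738]
(388, 88) [0.6544 0.1877 0.05  ] [ 0.0337 -0.07  ]
(326, 22) [0.6166 0.2089 0.058 ] [ 0.0621 -0.0374]
scene [195.5, 179.7] 544
top [275.7, 199.8] 366
[ 0.82272648  0.15019571 -0.99793474  1.76755915] 1.4231972570448943 [-0.03731126 -0.22718727] -0.008140845161675347
[ 0.6092481   0.14740523 -0.07909979  1.60256563] 0.9999035679845708 [ 0.00339368 -0.01760695] -0.17313436799393167
```

Call:
apply_moves:
  increments:
    - [0.1,-0.5,0,0,0,0,60]
    - [0.2,-1.0,0,0,0,0,60]
    - [0.1,-0.5,0.5,0,0,0,60]
    - [0,0,3,0,0,0,30]
    - [0,0,3,0,0,0,0]
    - [0,0,3,0,0,0,0]
    - [0,0,2.5,0,0,0,0]
    - [0,2,0,0,0,0,0]
    - [0,2,0,0,0,0,0]
    - [0,2,0,0,0,0,0]
    - [0,0,0,0,0,0,0]

```text
time_s: 13.0
tool_pos: [0.6084, 0.1323, 0.1494]
tool_rot: [0.644, 0.765, 0.0, 0.0]
contact_force: [-0.6, -1.1, -0.1]
width: 0.005
finger_force: 0.0
```

```bash
python3 - <<'E'
from h import *
canfit()
im=viewer.grab_frame("wrist");cv2.imwrite("pics/w6.png",im[:,:,::-1])
print([(round(d["p"],2),d["centre"]) for t in("key","key_top","reader") for d in viewer.boxes_of("wrist",t)])
E
```

```text
t 13.0 tcp [0.6084 0.1323 0.1494] reader [-0.0112 -0.0137] F [-0.6 -1.1 -0.1]
wrist 0.9 [228.8, 175.9] reader [-0.002   0.0082] [0.13  0.046] 12.5
wrist 0.73 [358.5, 360.7] reader [-0.2721 -0.161 ] [0.049 0.035] 11.1
scene [(0.96, [252.7, 220.4], [-0.009, 0.003]), (0.91, [268.6, 343.4], [-0.235, -0.135]), (0.71, [118.7, 260.9], [-0.212, 0.195])]
top [(0.86, [399.3, 262.9], [-0.275, 0.195]), (0.82, [366.0, 141.7], [-0.233, -0.128])]
[(0.92, [276.6, 108.6]), (0.57, [273.4, 108.4]), (0.93, [237.3, 130.3])]
```

View pics/w6.png

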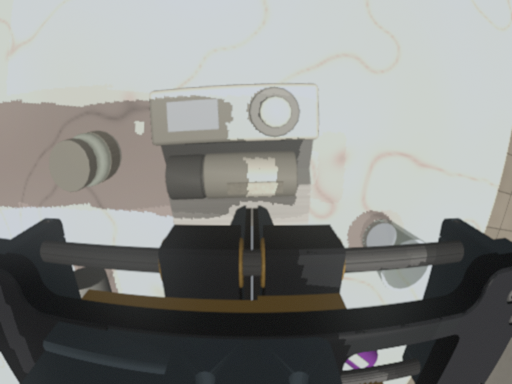

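The canister lies in the groove, spanning columns 167–297 against the housing's 153–318, so it is well centred. The key is at (275,111).

```bash
python3 - <<'E'
from h import *
ci=viewer.camera_info("wrist");c0=dict(ci);c0["xyz"]=ci["xyz"]+np.array([.6042,.0913,.0289])-telemetry.observe()["tool_pos"]
for z in(.05,.054,.058,.062,.066):print(z,fish(c0,(326,22),z).round(4),fish(ci,(275.5,111),z).round(4))
for p in((167,177),(297,175),(152,143),(317,139)):print(p,toreader(fish(ci,p,.05)).round(4))
E
```

```text
0.05 [0.6181 0.2119 0.05  ] [0.6157 0.2061 0.05  ]
0.054 [0.6173 0.2104 0.054 ] [0.6154 0.206  0.054 ]
0.058 [0.6165 0.209  0.058 ] [0.615  0.2059 0.058 ]
0.062 [0.6158 0.2075 0.062 ] [0.6147 0.2059 0.062 ]
0.066 [0.615  0.2061 0.066 ] [0.6144 0.2058 0.066 ]
(167, 177) [0.0051 0.0634]
(297, 175) [ 0.0027 -0.0539]
(152, 143) [0.037  0.0749]
(317, 139) [ 0.0346 -0.0719]
```

Call:
apply_moves:
  increments:
    - [0.2,2.4,0,0,0,0,0]
    - [0.2,2.5,0,0,0,0,0]
    - [0.25,2.5,0,0,0,0,0]
    - [0,0,-2,0,0,0,0]
    - [0,0,-2,0,0,0,0]
    - [0,0,-1,0,0,0,0]
    - [0,0,-0.5,0,0,0,0]
    - [0,0,-0.3,0,0,0,0]
    - [0,0,0,0,0,0,0]

```text
time_s: 14.4
tool_pos: [0.6149, 0.2051, 0.0912]
tool_rot: [0.644, 0.765, 0.0, 0.0]
contact_force: [-0.3, -0.3, 1.4]
width: 0.008
finger_force: 0.0
```

Call:
apply_moves:
  increments:
    - [0,0,-0.2,0,0,0,0]
    - [0,0,-0.2,0,0,0,0]
    - [0,0,-0.2,0,0,0,0]
    - [0,0,0,0,0,0,0]

```text
time_s: 14.8
tool_pos: [0.6149, 0.2053, 0.085]
tool_rot: [0.644, 0.765, 0.0, 0.0]
contact_force: [0.7, -0.7, 2.1]
width: 0.004
finger_force: 0.8
```

Call:
apply_moves:
  increments:
    - [0,0,-0.2,0,0,0,0]
    - [0,0,0,0,0,0,0]

```text
time_s: 15.0
tool_pos: [0.6149, 0.2053, 0.0829]
tool_rot: [0.644, 0.765, 0.0, 0.0]
contact_force: [0.6, -0.3, 3.3]
width: 0.005
finger_force: 1.3
```

Call:
apply_moves:
  increments:
    - [0,0,-0.2,0,0,0,0]
    - [0,0,0,0,0,0,0]

```text
time_s: 15.2
tool_pos: [0.6149, 0.2053, 0.0809]
tool_rot: [0.644, 0.765, 0.0, 0.0]
contact_force: [0.3, -1.7, 4.0]
width: 0.008
finger_force: 1.8
```

Call:
apply_moves:
  increments:
    - [0,0,-0.2,0,0,0,0]
    - [0,0,0,0,0,0,0]

```text
time_s: 15.4
tool_pos: [0.6151, 0.2053, 0.08]
tool_rot: [0.644, 0.765, -0.0, 0.0]
contact_force: [-5.8, -3.7, 17.9]
width: -0.0
finger_force: 9.0
```

The force rose along the spring to about 4 N, then jumped to 18 N at the stop, so the key is fully down. I'll release it.

Call:
apply_moves:
  increments:
    - [0,0,0.2,0,0,0,0]
    - [0,0,0.5,0,0,0,0]
    - [0,0,1,0,0,0,0]
    - [0,0,3,0,0,0,0]
    - [0,0,3,0,0,0,0]
    - [0,0,3,0,0,0,0]
    - [0,0,0,0,0,0,0]
    - [0,-2.5,0,0,0,0,0]
    - [0,-2.5,0,0,0,0,0]
    - [0,-2.5,0,0,0,0,0]
    - [0,0,0,0,0,0,0]

```text
time_s: 16.5
tool_pos: [0.6142, 0.1281, 0.1854]
tool_rot: [0.645, 0.764, -0.001, -0.0]
contact_force: [0.4, -0.2, 0.7]
width: 0.003
finger_force: 0.0
```

```bash
python3 - <<'E'
from h import *
canfit()
im=viewer.grab_frame("wrist");cv2.imwrite("pics/w7.png",im[:,:,::-1])
E
```

```text
t 16.5 tcp [0.6142 0.1281 0.1854] reader [-0.0166 -0.0185] F [ 0.4 -0.2  0.7]
wrist 0.81 [223.4, 166.1] reader [-0.0006  0.0082] [0.129 0.046] 11.1
wrist 0.77 [98.3, 277.5] reader [-0.1512  0.2024] [0.078 0.047] 17.5
scene [(0.83, [120.5, 258.6], [-0.207, 0.195]), (0.76, [254.4, 220.4], [-0.007, -0.0]), (0.65, [270.8, 342.1], [-0.232, -0.137])]
top [(0.8, [403.1, 262.1], [-0.284, 0.194]), (0.76, [364.1, 144.3], [-0.227, -0.122])]
```

View pics/w7.png

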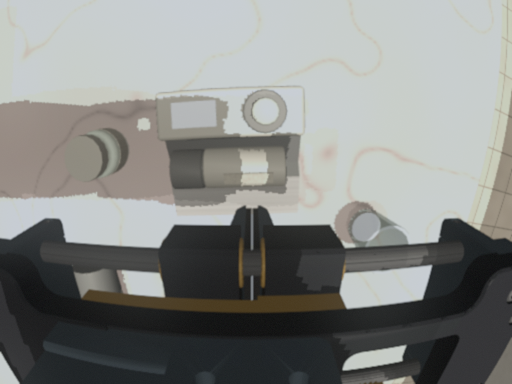

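The canister still lies in the groove (columns 170–286, row 167), nothing else has moved, and the gripper is clear.

```bash
python3 -c "
from plant import job
print(job.hand_in())"
```

```text
the job is handed in; nothing more can be done
None
```

I rolled the canister up the ramp into the V groove, where it rests about 3–5 mm off the middle by my measurements; then I pressed the key fully down and released it, and handed the job in at about 17 s without touching the jar, beaker or bin.

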